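# Deburr a drilled bar and check the hole under a loupe

### The arm

A 6-joint arm with a two-finger parallel gripper is mounted at the origin on the work surface. World frame = base frame: x ahead of the robot, y to its left, z up, the work surface at z = 0. Lengths are in mm, angles in rad, forces in N, time in s.
With the tool pointing down it reaches from about 275 to 775 mm from the base axis. Payload 14.6 kg.
Tool frame: the origin (TCP) lies midway between the tips of the shut fingers; the grasp point (between the pads) lies 19 mm behind it; z points along the fingers, y is the line along which they close (so a half turn about z gives the same grasp; the last joint's range is limited). The gripper opens to 85 mm and grips with 20 to 120 N. Pads are 22 mm wide; open, the fingers measure 114 mm over their backs; the gripper's body (76 mm by 85 mm) begins 54 mm behind the grasp point. The pads swing forward as they close: fully open they stand 13 mm farther back than shut.
Start: joints at [0.968, 0.263, -0.048, 1.259, 0, 1.415], TCP at [227.321, 473.237, 231.278] pointing down, gripper open.
Joint ranges: [-2.65, 2.65], [-0.89, 1.7], [-1.18, 1.37], [-2.13, 2.11], [-1.35, 1.29], [-3.14, 3.14]. Speed limits (rad/s): [1.89, 1.89, 2.57, 2.79, 3.14, 3.14].

### API

Orientations are given as a rotation vector (axis times angle).
In Python, from cell import arm gives the robot as it stands.
- The arm moves only by the shell command python3 drive.py 'ROWS' [FORCE]. ROWS is rows parted by semicolons, their numbers by spaces, 1 to 5 of them, each of 7 numbers: a rotation vector rx, ry, rz in rad, then dx, dy, dz in mm, then the opening from 0.0 (shut) to 1.0 (fully open); each row shifts and turns the commanded pose from where the row before left it, along the tool's axes as they then stand; what a row does not reach is not made up. A row lasts 1/12 s, in which the tool goes at most 41.7 mm and 0.125 rad, less where a joint would pass 70% of its speed; a pose out of reach is approached as far as the arm can. The fingers move at their own pace and stop on an object; FORCE is the grip in N (left out, the last holds). Time passes only in rows, so rows that do not move let the fingers close. It prints the time, the measured TCP pose, the force, the opening and the grip force at its end.
- arm.get_state(): the state, without advancing time (a new reading comes with each control period).
- arm.grab_frame(name): name is "scene" or "top" or "wrist"; returns the picture (420x560x3 uint8, blue, green, red); there is no depth.
- arm.camera_info(name): a dict with "mtx" (3x3 intrinsics, pixels), "R" (3x3) and "t" (3): a world point X has camera coordinates R X + t. Camera axes: x right, y down, z forward; pixel columns grow to the right and rows downward; lengths in mm; the calibration is good to about 2 mm. A picture is of the moment at which its call begins: read the wrist's pose just before it. camera_info takes no time and is no camera call; for the wrist camera it gives the pose at the moment of the call.
- arm.finish_job(): hands the job in; it is judged then, once.
The state is a dict: "time_s": time; "joints": joint angles; "qvel": joint speeds; "joint_torque": joint torques, N m; "tool_pos": TCP position; "ee_rot": TCP orientation; "force": force on the tool from outside, world axes, zero at the start; "torque": the same for the moment, N m; "opening": opening from 0.0 (shut) to 1.0 (fully open); "grip_force": force on a finger pad.
Only numpy, scipy, OpenCV 4.12 (cv2) and the standard library are available. Lean on these libraries where they do the work, as an engineer would, in place of code of your own. Each camera call takes 0.05 s, during which the arm holds its last target. There are 200 camera calls.

### The job

Take the sprung sanding block by its wooden body and, pressing its pad lightly on the brass bar in the drill vise, stroke it along the bar from the plain end to the drilled end without lifting; then stand the block back on the bench on its pad and let go of it. Then pick up the loupe by its handle and finish while holding it still and level, touching nothing else, with the lens centred over the drilled hole and level with the collar on the focus gauge beside the vise. Do not shift the collar or the other things on the bench.

Things in the scene. Friction and masses are not known exactly. Their poses are not given: they have to be found in the camera images.
- sander: Sprung sanding block, loose. Wooden body 62 mm long (x), 28 mm wide (y, the width to grip), 18 to 50 mm above the pad's underside; x starts roughly away from the robot. Black pad below, 46 x 32 x 8 mm, on two pins: a spring lets it yield upward from 3 N, 0.6 N more per mm, hard after 7 mm. Origin: centre of the unloaded pad's underside (at bench height when standing); z up. About 0.15 kg.
- bar: Flat brass bar clamped in the vise, fixed: 140 mm long (y), 36 mm wide (x), 10 mm thick. Origin: centre of its underside; its top face is 10 mm above that, 64 mm above the bench. y points to the drilled end (roughly the robot's left); the -y end is plain. x points roughly away from the robot. The bar stands 4 mm above the jaws.
- bar_hole0 (a point): Centre of the drilled hole, 12 mm in diameter, at the bar's top face, 32 mm from the bar's middle towards its drilled end.
- vise: Grey drill vise, fixed to the bench: base 200 mm (its x, away from the robot) by 110 mm (its y, along the jaws), jaws 58 mm high, a screw with a 70 mm cross handle towards the robot, reaching 110 mm from the centre, 34 mm above the bench. Origin: centre of its underside.
- gauge: Focus gauge, fixed to the bench beyond the vise as seen from the robot: round foot 56 mm across, upright steel post 10 mm thick, 175 mm tall, with a sliding collar. Origin: centre of its underside. Its axis is at least 125 mm from the bar's centre line.
- focus_mark (a point): Centre of the gauge's collar, a disc 28 mm across and 8 mm thick on the post. Its height is the focal height at which the middle of the lens must be held: about 105 to 140 mm above the bench, differing from start to start. The collar slides if pushed.
- loupe: Reading loupe lying flat, loose: straight handle 90 mm long (x), 18 mm wide (y, the width to grip), 24 mm tall; beyond its +x end a round lens ring 62 mm across, 12 mm thick. Origin: on the underside at the handle's middle; x points to the lens (at first roughly away from the robot), z up, square to the lens. About 0.11 kg; balances about 13 mm from the handle's middle towards the lens.
- lens (a point): Centre of the loupe's lens, 90 mm from the loupe's origin along its x and 6 mm above its underside.
- pen_cup: Bystander: dark round cup of pens, 86 mm across, about 165 mm tall with the pens. Origin: centre of its underside.
- mandrel: Bystander: tapered wooden mandrel standing upright, 76 mm across at the foot, 230 mm tall. Origin: centre of its underside.
- acrylic: Bystander: clear plastic block 70 x 50 x 16 mm lying between the robot and the vise. Origin: centre of its underside.

How it is judged:
By the outcome, as a careful person would: the job done as asked, in the order asked, and still so for the second after the job is handed in, while the arm keeps its last pose, push and grip.
It also fails if it takes over 61 s, if anything falls off the work surface, if the arm or the gripper's body presses on something with over 40 N, if the wrist force passes 120 N, or if a joint passes its speed limit or range.

## Working session

There is one attempt and no reset: what is moved stays moved. The work goes in short steps, Python scripts to look and compute and a shell command to move; the robot and the scene stay as the last step left them, time stands still between calls to the robot, and variables do not carry over. Pictures are saved under pics/ and viewed, at most 10 in all, crops included, and the job is handed in when it is done.

```bash
ls; mkdir -p pics
python3 - <<'E'
from cell import arm
import cv2,numpy as np
s=arm.get_state();print(s)
for n in("scene","top","wrist"):
    i=arm.camera_info(n);f=arm.grab_frame(n);cv2.imwrite(f"pics/{n}0.png",f);print(n,{k:np.round(v,3).tolist() for k,v in i.items()})
E
```

```text
cell.py
drive.py
pics
{'time_s': 0.0, 'joints': array([ 9.67671035e-01,  2.63532659e-01, -4.89425924e-02,  1.25940537e+00,
        4.15697895e-05,  1.41551942e+00]), 'qvel': array([ 0.00022347, -0.00036518,  0.00059382,  0.00011807, -0.00136506,
        0.00035912]), 'joint_torque': array([ 4.01848520e-03, -6.37613440e+01,  3.84566367e+01,  1.35232255e-02,
        3.39621511e-05,  1.75852131e-05]), 'tool_pos': array([227.16283925, 473.00179849, 230.81797949]), 'ee_rot': array([-6.97516588e-01, -3.06272888e+00,  1.55782857e-03]), 'force': array([-0.41541417, -0.02810306,  0.05803106]), 'torque': array([0.01515477, 0.07678641, 0.01441129]), 'grip_force': 0.0, 'opening': 1.0007011292862846}
scene {'mtx': [[481.397, 0.0, 278.273], [0.0, 481.397, 205.496], [0.0, 0.0, 1.0]], 'R': [[0.308, 0.951, -0.009], [0.643, -0.215, -0.735], [-0.701, 0.221, -0.678]], 't': [-159.502, -309.856, 1615.519]}
top {'mtx': [[389.769, 0.0, 276.917], [0.0, 389.769, 205.162], [0.0, 0.0, 1.0]], 'R': [[0.026, -1.0, -0.009], [-0.994, -0.025, -0.107], [0.107, 0.011, -0.994]], 't': [-5.138, 573.087, 1166.227]}
wrist {'mtx': [[337.197, 0.0, 276.929], [0.0, 337.197, 213.292], [0.0, 0.0, 1.0]], 'R': [[0.432, 0.902, -0.001], [0.853, -0.409, 0.323], [0.291, -0.14, -0.946]], 't': [-525.281, -42.58, 380.036]}
```

View pics/scene0.png

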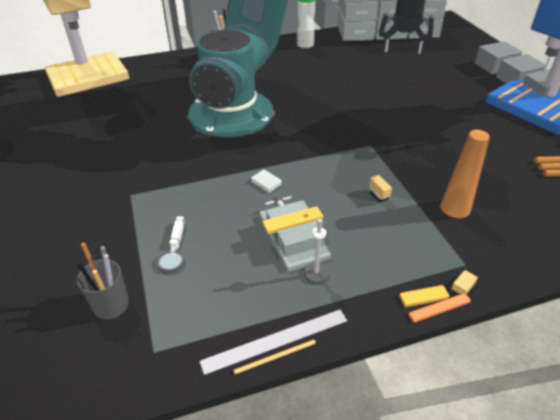

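View pics/top0.png

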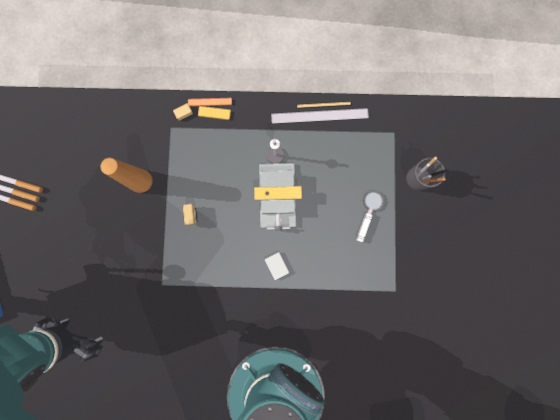

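```bash
cat > h.py <<'E'
from cell import arm
import cv2,numpy as np
from scipy.spatial.transform import Rotation as Ro
def ray(i,p):
    p=np.linalg.inv(i["mtx"])@[p[0],p[1],1]; R=np.array(i["R"]); return -R.T@i["t"],R.T@p
def plane(i,p,z):
    c,d=ray(i,p); return c+d*(z-c[2])/d[2]
def tri(*ip):
    A=np.zeros((3,3));b=np.zeros(3);L=[]
    for i,p in ip:
        c,d=ray(i,p);d=d/np.linalg.norm(d);P=np.eye(3)-np.outer(d,d);A+=P;b+=P@c;L.append((P,c))
    X=np.linalg.solve(A,b);return X,[round(float(np.linalg.norm(P@(X-c))),1) for P,c in L]
def pix(i,X):
    q=np.array(i["mtx"])@(np.array(i["R"])@X+i["t"]);return q[:2]/q[2]
def look(n,name):
    i=arm.camera_info(n);f=arm.grab_frame(n);cv2.imwrite(f"pics/{name}.png",f);np.save(f"pics/{name}.npy",i);return i,f
def load(name): return np.load(f"pics/{name}.npy",allow_pickle=True).item(),cv2.imread(f"pics/{name}.png")
def blobs(f,lo,hi,amin=30):
    m=cv2.inRange(cv2.cvtColor(f,cv2.COLOR_BGR2HSV),lo,hi)
    c,_=cv2.findContours(m,cv2.RETR_EXTERNAL,cv2.CHAIN_APPROX_NONE)
    return [k for k in c if cv2.contourArea(k)>amin]
def go(X,tx=None):
    "offset in tool axes to world TCP X; yaw about tool z to bring tool x to world angle tx (rad), tool down"
    s=arm.get_state();R=Ro.from_rotvec(s["ee_rot"]);d=R.inv().apply(np.array(X)-s["tool_pos"])
    out=[np.round(d,1)]
    if tx is not None:
        x=[np.cos(tx),np.sin(tx),0];z=[0,0,-1.];T=Ro.from_matrix(np.array([x,np.cross(z,x),z]).T)
        out.append(np.round((R.inv()*T).as_rotvec(),3)); out.append(("offset if turn first",np.round(T.inv().apply(np.array(X)-s["tool_pos"]),1)))
    return out
E
python3 - <<'E'
from h import *
t=arm.camera_info("top");s=arm.camera_info("scene");w=arm.camera_info("wrist")
for n,a,b in(("sander",(190,214),(380,187)),("hole",(267,193),(306,216)),("gaugetop",(275,144),(319,223)),("loupe lens",(373,201),(171,262)),("loupe h",(364,229),(178,232))):
    print(n,*tri((t,a),(s,b)),[plane(t,a,z)[:2].round() for z in (0,40)])
R=Ro.from_rotvec(arm.get_state()["ee_rot"]).as_matrix();print(R.round(3))
c=-np.array(w["R"]).T@w["t"];print("wristcam",c,"in tool",R.T@(c-arm.get_state()["tool_pos"]), "axis in tool",R.T@np.array(w["R"])[2])
E
```

```text
sander [539.1919781  275.22072915  36.13789252] [1.2, 1.2] [array([542., 283.]), array([538., 273.])]
hole [606.04038685  40.91721672  62.20582721] [1.4, 1.4] [array([614.,  42.]), array([609.,  40.])]
gaugetop [730.39931702  19.4892396  162.14696378] [2.1, 2.1] [array([773.,  21.]), array([763.,  20.])]
loupe lens [ 596.52409137 -290.5299182     4.72893925] [0.7, 0.7] [array([ 597., -292.]), array([ 592., -283.])]
loupe h [ 508.07791158 -260.27658714    9.51759603] [1.9, 1.9] [array([ 508., -264.]), array([ 506., -256.])]
[[-0.901  0.433 -0.   ]
 [ 0.433  0.901 -0.001]
 [ 0.    -0.001 -1.   ]]
wristcam [152.80315606 509.60451284 373.07098849] in tool [  82.90367674    0.61706192 -142.10694593] axis in tool [-3.23230524e-01  3.98767984e-04  9.46320173e-01]
```

View pics/wrist0.png

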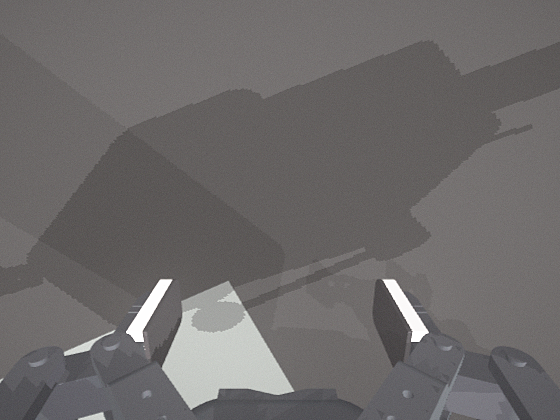

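```bash
python3 -c "
from h import *
print(go([519,275,200],np.pi))"
python3 drive.py '0 0 -0.112 -38 -15 8 1;0 0 -0.112 -38 -15 8 1;0 0 -0.112 -38 -15 8 1;0 0 -0.112 -38 -15 7 1;0 0 0 0 0 0 1'; python3 -c "
from h import *
print(go([519,275,200],np.pi))"
```

```text
time_s: 0.57
tool_pos: [354.6, 374.5, 200.1]
ee_rot: [0.018, 3.141, -0.003]
force: [-0.5, -0.1, -0.5]
opening: 1.001
grip_force: 0.0
[array([-165.5,  -97.7,    0.3]), array([-0.002,  0.   , -0.011]), ('offset if turn first', array([-1.644e+02, -9.950e+01,  1.000e-01]))]
```

```bash
python3 drive.py '0 0 0 -36 -20 0 1;0 0 0 -36 -20 0 1;0 0 0 -36 -20 0 1;0 0 0 -36 -20 0 1;0 0 -0.011 -21 -18 0 1'; python3 drive.py '0 0 0 0 0 0 1'; python3 -c "
from h import *
print(go([519,275,200],np.pi))
look('wrist','w1')"
```

```text
time_s: 0.98
tool_pos: [516.4, 275.0, 201.0]
ee_rot: [0.013, 3.141, -0.0]
force: [0.0, -0.1, -0.1]
opening: 1.001
grip_force: 0.0
time_s: 1.07
tool_pos: [517.1, 273.7, 200.6]
ee_rot: [0.016, 3.142, -0.002]
force: [-0.2, -0.7, -0.2]
opening: 1.0
grip_force: 0.0
[array([-1.9,  1.4,  0.6]), array([-0.001,  0.   , -0.01 ]), ('offset if turn first', array([-1.9,  1.3,  0.6]))]
```

View pics/w1.png

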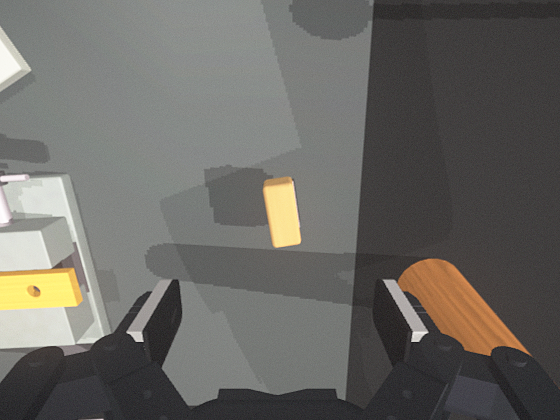

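```bash
python3 drive.py '0 0 0 10 -32 0 1;0 0 0 10 -32 0 1;0 0 0 0 -26 0 1;0 0 0 0 0 0 1;0 0 0 0 0 0 1'; python3 -c "
from h import *
look('wrist','w2')"; python3 drive.py '0 0 0 0 -32 0 1;0 0 0 10 -32 0 1;0 0 0 10 -32 0 1;0 0 0 0 0 0 1;0 0 0 0 0 0 1';python3 - <<'E'
from h import *
look('wrist','w3')
for n in('w1','w2','w3'):
    i,f=load(n); print(n)
    for c in blobs(f,(12,60,100),(32,255,255),200):
        r=cv2.minAreaRect(c);b=cv2.boundingRect(c);print(np.round(r[0],1),np.round(r[1],1),round(r[2],1),b,f[int(r[0][1]),int(r[0][0])])
a=np.hstack([load('w2')[1],load('w3')[1]]);cv2.imwrite('pics/w23.png',cv2.resize(a,(800,300)))
E
```

```text
time_s: 1.53
tool_pos: [492.2, 186.6, 201.8]
ee_rot: [0.013, 3.142, 0.0]
force: [0.1, 0.8, 0.3]
opening: 0.999
grip_force: 0.0
time_s: 2.0
tool_pos: [472.0, 91.1, 201.7]
ee_rot: [0.012, 3.141, 0.0]
force: [-0.8, 1.0, 0.4]
opening: 1.0
grip_force: 0.0
w1
[ 40.3 288. ] [39.4 82.5] 87.2 (0, 267, 83, 43) [124 247 255]
[463.4 315.9] [148.1  54.9] 47.1 (397, 258, 134, 98) [ 68 118 172]
[281.  211.7] [69.2 31.4] 81.5 (262, 176, 40, 72) [152 228 252]
w2
[ 86.7 311.7] [ 37.7 132.6] 87.0 (20, 290, 133, 44) [102 217 251]
[525.4 329.2] [128.   66.6] 41.2 (466, 278, 94, 111) [ 49  87 133]
[370.1 234.9] [68.1 35.2] 84.9 (350, 201, 39, 69) [126 197 238]
w3
[217.7 327.1] [36.9 97.5] 86.6 (170, 306, 98, 42) [ 97 208 247]
[551.  318.5] [37. 16.] 90.0 (543, 300, 17, 38) [ 47  80 122]
[463.5 253. ] [68. 41.] 90.0 (443, 219, 42, 69) [115 182 226]
```

View pics/w23.png

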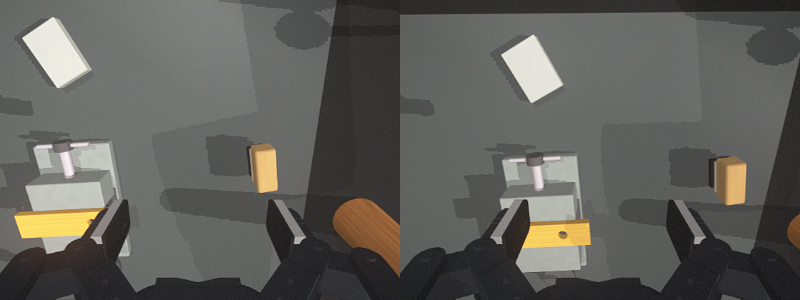

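Run:
```python
from h import *
def C(n,x,y,w,h,s): return cv2.resize(load(n)[1][y:y+h,x:x+w],(w*s,h*s),interpolation=cv2.INTER_NEAREST)
a=np.hstack([C('w1',245,165,66,90,4),C('w2',340,190,66,90,4),C('w3',435,208,66,90,4)])
b=np.hstack([C('w2',10,280,198,60,2),C('w3',165,295,198,60,2)])
cv2.imwrite('pics/c1.png',np.vstack([a,b]))
```

```text
(no output)
```

View pics/c1.png

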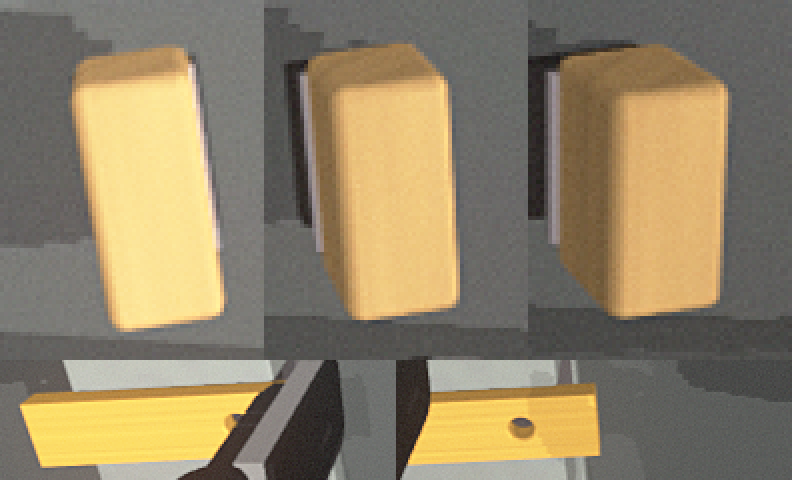

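```bash
cat > m1.py <<'E'
from h import *
i1,i2,i3=[load(n)[0] for n in('w1','w2','w3')]
A=[(264,186.5),(293.7,184.5),(301,244),(274.5,247.2)];B=[(357,211),(385.7,209.7),(388.7,266.5),(361.5,269.7)];C=[(455.7,230.5),(484.7,229.5),(482.7,284.5),(455,287.2)]
P=np.array([tri((i1,a),(i2,b),(i3,c))[0] for a,b,c in zip(A,B,C)]);print(P.round(1),P.mean(0).round(1))
for i,Q in((i1,A),(i2,B),(i3,C)):
    q=np.array([plane(i,p,50) for p in Q]);v=(q[3]+q[2]-q[0]-q[1])/2;print("z50",q.mean(0).round(1),"len",np.linalg.norm(v).round(1),"wid",np.linalg.norm((q[1]+q[2]-q[0]-q[3])/2).round(1),"yaw",np.arctan2(v[1],v[0]).round(3))
print("hole",tri((i1,(34,291)),(i3,(227.5,329)),(i2,(127.5,311))))
for i,p in((i1,(34,291)),(i2,(127.5,311)),(i3,(227.5,329)),(i2,(26.5,303)),(i2,(31,333)),(i3,(266,312.5)),(i3,(267,343))): print(plane(i,p,64).round(1))
E
python3 m1.py
```

```text
[[510.5 262.2  43.9]
 [509.  289.   44.7]
 [566.6 296.3  48. ]
 [571.3 270.9  45.1]] [539.4 279.6  45.4]
z50 [537.6 279.8  50. ] len 59.2 wid 25.9 yaw 0.135
z50 [537.4 278.1  50. ] len 60.0 wid 26.3 yaw 0.143
z50 [537.4 276.9  50. ] len 60.4 wid 27.0 yaw 0.154
hole (array([606.11520096,  41.06248282,  63.03480662]), [0.5, 0.7, 1.1])
[605.6  42.5  64. ]
[604.7  40.8  64. ]
[606.1  41.5  64. ]
[594.9 -55.3  64. ]
[629.7 -59.4  64. ]
[587.1  80.1  64. ]
[623.3  80.5  64. ]
```

```bash
python3 drive.py '0 0 0.07 0 38 0 1;0 0 0.064 -10 38 0 1;0 0 0 -20 36 10 1;0 0 0 -20 36 20 1;0 0 0 -20 33 35 1'; python3 drive.py '0 0 0 0 0 0 1;0 0 0 0 0 0 1'; python3 -c "
from h import *
print(go([538,279,20],np.pi+.143))"
```

```text
time_s: 2.47
tool_pos: [553.8, 257.1, 146.2]
ee_rot: [0.216, 3.13, 0.003]
force: [0.4, 0.1, 1.3]
opening: 1.002
grip_force: 0.0
time_s: 2.63
tool_pos: [551.3, 254.8, 143.1]
ee_rot: [-0.215, -3.131, 0.002]
force: [-1.1, 0.7, 1.0]
opening: 0.998
grip_force: 0.0
[array([ 16.1,  22.3, 123.2]), array([-0.001, -0.004, -0.28 ]), ('offset if turn first', array([  9.7,  25.8, 123.1]))]
```

```bash
python3 drive.py '0 0 -0.1 5 8 20 1;0 0 -0.1 5 8 20 1;0 0 -0.08 3 8 0 1;0 0 0 0 0 0 1;0 0 0 0 0 0 1'
python3 - <<'E'
from h import *
print(go([538,279,20],np.pi+.143))
look('wrist','w4')
E
```

```text
time_s: 3.05
tool_pos: [540.0, 277.3, 106.6]
ee_rot: [-0.216, 3.133, 0.0]
force: [0.6, -0.4, -0.4]
opening: 1.004
grip_force: 0.0
[array([ 1.9,  1.9, 86.6]), array([ 0.   ,  0.001, -0.005]), ('offset if turn first', array([ 1.7,  2. , 86.6]))]
```

View pics/w4.png

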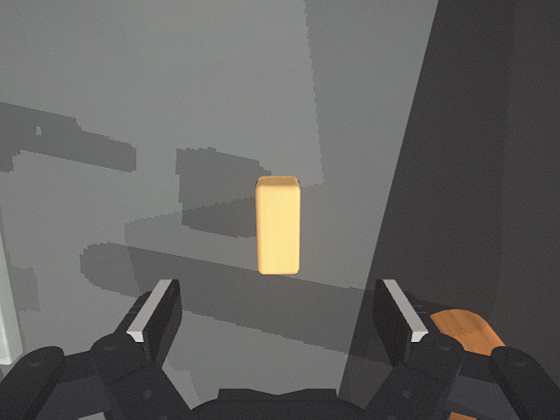

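Run:
```python
from h import *
i,f=load('w4')
for z in(46,50):
    q=np.array([plane(i,p,z) for p in((256.5,187),(300,187),(299.5,273),(259.5,273.5))]);v=(q[3]+q[2]-q[0]-q[1])/2
    print(q.mean(0),np.linalg.norm(v),np.arctan2(v[1],v[0]),np.linalg.norm((q[1]+q[2]-q[0]-q[3])/2))
    print(go([*q.mean(0)[:2],20],np.pi+.143))
```

```text
[539.29585026 278.95372441  46.        ] 60.07896981656154 0.15372854825913929 26.9854348669572
[array([ 0.9,  2. , 86.7]), array([ 0.   ,  0.002, -0.006]), ('offset if turn first', array([ 0.8,  2. , 86.7]))]
[537.68972416 278.70637753  50.        ] 58.89290054317322 0.15372854825913834 26.452692790612534
[array([ 2.5,  2. , 86.7]), array([ 0.   ,  0.002, -0.006]), ('offset if turn first', array([ 2.4,  2. , 86.7]))]
```

```bash
python3 drive.py '0 0 -0.012 1.5 2 27 1;0 0 0 0 0 30 1;0 0 0 0 0 22 1;0 0 0 0 0 8 1;0 0 0 0 0 0 1'; python3 drive.py '0 0 0 0 0 0 0.6;0 0 0 0 0 0 0.3;0 0 0 0 0 0 0;0 0 0 0 0 0 0;0 0 0 0 0 0 0' 45;python3 drive.py '0 0 0 0 0 0 0;0 0 0 0 0 0 0;0 0 0 0 0 0 0;0 0 0 0 0 0 0'
```

```text
time_s: 3.52
tool_pos: [537.9, 278.0, 17.7]
ee_rot: [0.234, -3.131, 0.001]
force: [0.4, -0.2, -1.0]
opening: 0.998
grip_force: 0.0
time_s: 3.93
tool_pos: [538.7, 278.7, 19.3]
ee_rot: [-0.237, 3.131, 0.0]
force: [0.6, 0.8, 1.6]
opening: 0.323
grip_force: 50.2
time_s: 4.27
tool_pos: [538.6, 278.7, 18.7]
ee_rot: [-0.237, 3.132, 0.0]
force: [1.3, 0.3, 2.8]
opening: 0.318
grip_force: 50.3
```

```bash
python3 drive.py '0 0 0 0 0 -20 0;0 0 0 0 0 -30 0;0 0 0.05 0 0 -30 0;0 0 0.052 0 0 -30 0;0 0 0 0 0 0 0'; python3 drive.py '0 0 0 0 0 0 0;0 0 0 0 0 0 0'; python3 -c "
from h import *
print(go([610.9,-46.4,103],np.pi+.052))
look('scene','s2')"
```

```text
time_s: 4.68
tool_pos: [540.0, 279.3, 133.6]
ee_rot: [-0.072, 3.135, 0.003]
force: [-0.5, 1.3, -0.7]
opening: 0.315
grip_force: 49.9
time_s: 4.85
tool_pos: [537.7, 278.4, 127.6]
ee_rot: [0.078, -3.139, 0.001]
force: [-0.6, 0.4, -1.8]
opening: 0.317
grip_force: 49.9
[array([ -56.9, -328. ,   24.6]), array([-0.   , -0.001, -0.002]), ('offset if turn first', array([ -56.2, -328.2,   24.6]))]
```

```bash
R='0 0 0 -6 -33 0 0'; python3 drive.py '0 0 0 -6 -33 0 0;0 0 0 -6 -33 0 0;0 0 0 -6 -33 0 0;0 0 0 -6 -33 0 0;0 0 0 -6 -33 0 0'; python3 drive.py '0 0 0 -6 -33 0 0;0 0 0 -6 -33 0 0;0 0 0 -6 -33 0 0;0 0 0 -5 -33 0 0;0 0 0 -4 -31 0 0';python3 drive.py '0 0 0 0 0 0 0;0 0 0 0 0 0 0;0 0 0 0 0 0 0'; python3 -c "
from h import *
print(go([610.9,-46.4,103],np.pi+.052))
look('wrist','w5')"
```

```text
time_s: 5.32
tool_pos: [575.6, 113.7, 127.1]
ee_rot: [0.078, -3.138, 0.0]
force: [0.0, 0.3, -1.0]
opening: 0.32
grip_force: 49.9
time_s: 5.73
tool_pos: [610.8, -48.0, 126.9]
ee_rot: [0.078, -3.138, -0.001]
force: [0.7, 0.7, -2.1]
opening: 0.32
grip_force: 49.9
time_s: 5.98
tool_pos: [610.6, -45.9, 127.4]
ee_rot: [0.077, -3.139, -0.001]
force: [1.1, -0.4, -1.8]
opening: 0.323
grip_force: 49.9
[array([-0.3, -0.6, 24.4]), array([ 0.001, -0.002, -0.003]), ('offset if turn first', array([-0.3, -0.6, 24.4]))]
```

View pics/w5.png

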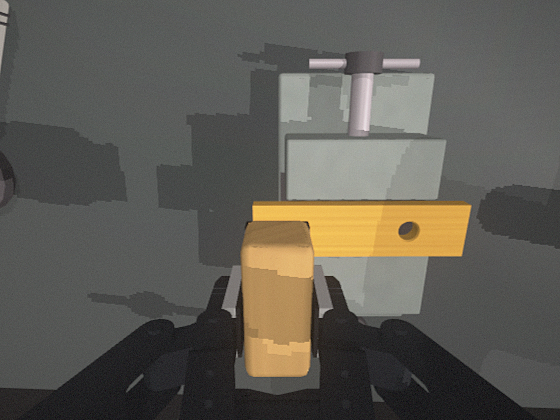

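Run:
```python
from h import *
i,f=load('w5')
for p in((409,230),(470,207.5),(463,256),(254,206),(330,256),(246,256)): print(p,plane(i,p,64).round(1))
hsv=cv2.cvtColor(f,cv2.COLOR_BGR2HSV)
for c in (330,360,440): print(c,[(r,hsv[r,c].tolist()) for r in range(198,212,1)],[(r,hsv[r,c].tolist()) for r in range(252,260)])
```

```text
(409, 230) [605.3  41.   64. ]
(470, 207.5) [588.   77.3  64. ]
(463, 256) [622.1  80.6  64. ]
(254, 206) [593.9 -60.9  64. ]
(330, 256) [626.6  -8.8  64. ]
(246, 256) [629.4 -65.2  64. ]
330 [(198, [35, 9, 167]), (199, [34, 14, 141]), (200, [17, 42, 98]), (201, [17, 162, 134]), (202, [19, 166, 149]), (203, [18, 163, 149]), (204, [18, 163, 147]), (205, [18, 163, 199]), (206, [21, 160, 249]), (207, [20, 163, 240]), (208, [20, 161, 239]), (209, [20, 161, 238]), (210, [21, 159, 237]), (211, [20, 162, 237])] [(252, [20, 165, 235]), (253, [20, 162, 236]), (254, [20, 166, 239]), (255, [20, 167, 240]), (256, [19, 137, 216]), (257, [93, 21, 145]), (258, [42, 8, 164]), (259, [25, 17, 164])]
360 [(198, [34, 12, 165]), (199, [50, 11, 140]), (200, [20, 43, 89]), (201, [18, 155, 135]), (202, [18, 162, 153]), (203, [18, 147, 151]), (204, [18, 152, 151]), (205, [18, 167, 203]), (206, [21, 158, 248]), (207, [21, 154, 241]), (208, [20, 167, 237]), (209, [20, 159, 237]), (210, [19, 165, 234]), (211, [20, 157, 235])] [(252, [20, 164, 235]), (253, [20, 163, 235]), (254, [20, 162, 239]), (255, [20, 166, 239]), (256, [19, 124, 209]), (257, [87, 17, 146]), (258, [36, 16, 161]), (259, [19, 18, 158])]
440 [(198, [45, 6, 90]), (199, [90, 6, 91]), (200, [17, 37, 97]), (201, [18, 173, 133]), (202, [19, 170, 129]), (203, [18, 156, 132]), (204, [18, 158, 136]), (205, [17, 165, 198]), (206, [19, 165, 232]), (207, [19, 163, 225]), (208, [19, 163, 225]), (209, [18, 164, 221]), (210, [18, 165, 223]), (211, [19, 168, 225])] [(252, [19, 171, 221]), (253, [19, 163, 225]), (254, [19, 164, 231]), (255, [18, 170, 224]), (256, [18, 112, 137]), (257, [130, 9, 81]), (258, [45, 6, 87]), (259, [13, 20, 90])]
```

Run:
```python
from h import *
i,f=load('w5')
for z in(154,158): print([plane(i,p,z).round(1) for p in((277.5,247),(277.5,376),(243,310),(312,310))])
print(arm.get_state()['tool_pos'],arm.get_state()['force'],go([609.9,-47.5,85],np.pi+.052))
```

```text
[array([580.9, -46.6, 154. ]), array([641.9, -43.6, 154. ]), array([609.2, -59.1, 154. ]), array([607.8, -31.4, 154. ])]
[array([579.1, -46.7, 158. ]), array([637.9, -43.8, 158. ]), array([606.4, -58.7, 158. ]), array([605., -32., 158.])]
[610.71918414 -45.37683974 127.69339655] [ 1.12196443 -0.33280802 -1.14598328] [array([ 0.9, -2.1, 42.7]), array([ 0.001, -0.002, -0.002]), ('offset if turn first', array([ 0.9, -2.1, 42.7]))]
```

```bash
python3 drive.py '0 0 0 0.5 -2 18 0;0 0 0 0 0 14 0;0 0 0 0 0 7 0;0 0 0 0 0 2 0;0 0 0 0 0 0 0'; python3 drive.py '0 0 0 0 0 0 0;0 0 0 0 0 0 0;0 0 0 0 0 0 0'; python3 drive.py '0 0 0 0 0 1 0;0 0 0 0 0 0 0;0 0 0 0 0 0 0';python3 drive.py '0 0 0 0 0 1 0;0 0 0 0 0 0 0;0 0 0 0 0 0 0'
```

```text
time_s: 6.45
tool_pos: [610.6, -47.5, 87.3]
ee_rot: [0.079, -3.14, -0.0]
force: [-0.1, -0.3, -0.5]
opening: 0.32
grip_force: 49.9
time_s: 6.7
tool_pos: [611.3, -48.2, 88.2]
ee_rot: [-0.077, 3.14, -0.0]
force: [-0.2, 0.3, -1.6]
opening: 0.319
grip_force: 49.9
time_s: 6.95
tool_pos: [610.9, -48.3, 86.6]
ee_rot: [-0.077, 3.14, -0.0]
force: [0.0, 0.8, -1.1]
opening: 0.323
grip_force: 49.9
time_s: 7.2
tool_pos: [610.9, -48.3, 85.4]
ee_rot: [0.077, -3.141, -0.0]
force: [-0.1, -0.1, -1.6]
opening: 0.32
grip_force: 49.9
```

```bash
python3 drive.py '0 0 0 0 0 1 0;0 0 0 0 0 0 0;0 0 0 0 0 0 0'|grep -E "pos|^force"; python3 drive.py '0 0 0 0 0 1 0;0 0 0 0 0 0 0;0 0 0 0 0 0 0'|grep -E "pos|^force"; python3 drive.py '0 0 0 0 0 1 0;0 0 0 0 0 0 0;0 0 0 0 0 0 0'|grep -E "pos|^force"
```

```text
tool_pos: [610.9, -48.2, 84.4]
force: [0.3, 0.3, -0.6]
tool_pos: [610.9, -48.3, 83.5]
force: [0.7, -0.4, -0.8]
tool_pos: [610.9, -48.2, 82.6]
force: [-1.7, -0.2, 3.1]
```

```bash
python3 drive.py '0 0 0 0 0 1 0;0 0 0 0 0 0.5 0;0 0 0 0 0 0 0;0 0 0 0 0 0 0';python3 -c "
from h import *
i=np.array([607,9.2,0]);print(go([607-.052*57,9.2+57,81],np.pi+.052))"
```

```text
time_s: 8.28
tool_pos: [610.9, -48.2, 81.0]
ee_rot: [-0.077, 3.141, -0.0]
force: [-1.1, -0.6, 2.9]
opening: 0.318
grip_force: 50.3
[array([  1.3, 114.6,   0. ]), array([-0.   ,  0.   , -0.003]), ('offset if turn first', array([  1. , 114.6,   0. ]))]
```

```bash
python3 drive.py '0 0 0 0 3 0 0;0 0 0 0 5 0 0;0 0 0 0 6 0 0;0 0 0 0 6 0 0;0 0 0 0.2 6 0 0'|grep -E "pos|^force"; python3 drive.py '0 0 0 0 6 0 0;0 0 0 0.2 6 0 0;0 0 0 0 6 0 0;0 0 0 0.2 6 0 0;0 0 0 0 6 0 0'|grep -E "pos|^force"
```

```text
tool_pos: [609.5, -21.6, 81.1]
force: [0.0, -2.1, 3.1]
tool_pos: [607.5, 8.3, 81.0]
force: [0.7, -3.1, 2.7]
```

```bash
python3 drive.py '0 0 0 0 6 0 0;0 0 0 0 6 0 0;0 0 0 0 6 0 0;0 0 0 0.2 6 0 0;0 0 0 0 6 0 0'|grep -E "pos|^force"; python3 drive.py '0 0 0 0 6 0 0;0 0 0 0.2 6 0 0;0 0 0 0 6 0 0;0 0 0 0 6 0 0;0 0 0 0 4 0 0'|grep -E "pos|^force";python3 drive.py '0 0 0 0 0 0 0;0 0 0 0 0 0 0;0 0 0 0 0 0 0'; python3 -c "
from h import *
look('wrist','w6')
print(go([538,279,120],np.pi+.052))"
```

```text
tool_pos: [605.8, 38.2, 81.0]
force: [0.5, -2.9, 3.3]
tool_pos: [604.2, 66.3, 81.0]
force: [-0.5, -2.8, 4.4]
time_s: 10.2
tool_pos: [604.3, 65.9, 81.0]
ee_rot: [0.078, -3.141, -0.001]
force: [-0.8, 2.2, 3.4]
opening: 0.319
grip_force: 50.5
[array([ 55.7, 216.3, -38.9]), array([ 0.001, -0.   , -0.003]), ('offset if turn first', array([ 55.1, 216.5, -39. ]))]
```

View pics/w6.png

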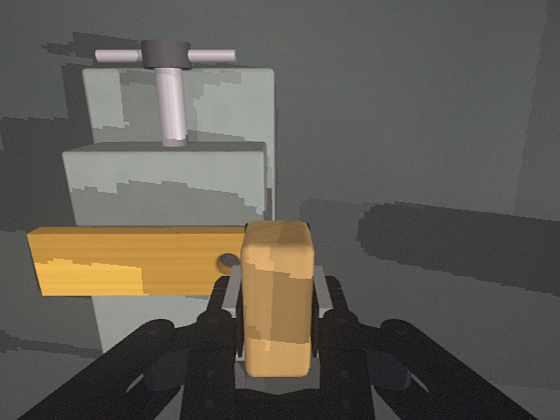

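```bash
python3 drive.py '0 0 0 0 0 -10 0;0 0 0 0 0 -29 0;0 0 0 9 36 0 0;0 0 0 9 36 0 0;0 0 0 9 36 0 0'|grep -E "pos|^force"; python3 drive.py '0 0 0 9 36 0 0;0 0 0 9 36 0 0;0 0 0 9 36 0 0;0 0 0 0 0 20 0;0 0 0 0 0 30 0'|grep -E "pos|^force";python3 drive.py '0 0 0 0 0 25 0;0 0 0 0 0 15 0;0 0 0 0 0 8 0;0 0 0 0 0 0 0;0 0 0 0 0 0 0';python3 -c "
from h import *
print(go([538,279,19],np.pi+.052))"
```

```text
tool_pos: [571.7, 172.5, 120.8]
force: [1.0, 0.3, -0.9]
tool_pos: [540.6, 280.9, 72.1]
force: [0.1, 0.6, -1.6]
time_s: 11.5
tool_pos: [540.1, 278.5, 22.7]
ee_rot: [-0.077, 3.14, -0.0]
force: [0.5, -0.1, -1.0]
opening: 0.317
grip_force: 49.9
[array([2.1, 0.6, 3.7]), array([-0.   ,  0.   , -0.003]), ('offset if turn first', array([2.1, 0.6, 3.7]))]
```

```bash
python3 drive.py '0 0 0 0 0 2 0;0 0 0 0 0 1 0;0 0 0 0 0 0 0;0 0 0 0 0 0 0'|grep -E "pos|^force"; python3 drive.py '0 0 0 0 0 0.7 0;0 0 0 0 0 0 0;0 0 0 0 0 0 0'|grep -E "pos|^force"
```

```text
tool_pos: [540.0, 278.7, 19.5]
force: [0.8, 0.2, -1.4]
tool_pos: [540.0, 278.7, 18.6]
force: [-0.0, 0.1, 2.6]
```

Contact with the bench; release and rise.

```bash
python3 drive.py '0 0 0 0 0 -0.4 0;0 0 0 0 0 0 0.4;0 0 0 0 0 0 0.6;0 0 0 0 0 0 0.9;0 0 0 0 0 0 1'|grep -E "pos|^force"; python3 drive.py '0 0 0 0 0 0 1;0 0 0 0 0 0 1;0 0 0 0 0 0 1'; python3 drive.py '0 0 0 0 0 -10 1;0 0 0 0 0 -20 1;0 0 0 0 0 -35 1;0 0 0 0 0 -35 1;0 0 0 0 0 -35 1'; python3 -c "
from h import *
look('wrist','w7')
print(go([480,-275,200],np.pi-.2))"
```

```text
tool_pos: [539.7, 278.7, 18.6]
force: [0.4, -0.3, -0.4]
time_s: 12.75
tool_pos: [539.7, 278.6, 18.7]
ee_rot: [0.077, -3.141, 0.0]
force: [-0.7, 0.3, -0.1]
opening: 0.999
grip_force: 0.0
time_s: 13.17
tool_pos: [539.4, 278.5, 156.1]
ee_rot: [-0.077, 3.141, -0.0]
force: [0.2, 0.2, -0.5]
opening: 0.998
grip_force: 0.0
[array([  88.5, -550.6,  -39.1]), array([0.003, 0.008, 0.249]), ('offset if turn first', array([ -49.8, -555.5,  -37. ]))]
```

```bash
python3 drive.py '0 0 0 4 -36 -8 1;0 0 0 4 -36 -8 1;0 0 0 4 -36 -8 1;0 0 0 4 -36 -8 1;0 0 0 4 -36 -8 1'|grep -E "pos|^force"; python3 drive.py '0 0 0 4 -38 0 1;0 0 0 4 -38 0 1;0 0 0 4 -38 0 1;0 0 0 4 -38 0 1;0 0 0 4 -38 0 1'|grep -E "pos|^force"; python3 drive.py '0 0 0.1 0 -38 0 1;0 0 0.1 0 -38 0 1;0 0 0.1 0 -38 0 1;0 0 0.08 0 -38 0 1;0 0 0 0 0 0 1'; python3 -c "
from h import *
print(go([500,-265,190],np.pi-.33))"
```

```text
tool_pos: [528.1, 96.4, 194.9]
force: [0.3, 0.3, -0.3]
tool_pos: [517.5, -94.6, 194.6]
force: [1.0, 0.3, 0.1]
time_s: 14.47
tool_pos: [501.6, -248.6, 194.1]
ee_rot: [0.532, 3.096, -0.003]
force: [0.1, 0.2, -0.4]
opening: 0.995
grip_force: 0.0
[array([ -4. , -16. ,   4.1]), array([-0.002,  0.001, -0.011]), ('offset if turn first', array([ -3.8, -16. ,   4.1]))]
```

```bash
python3 drive.py '0 0 -0.01 20 -14 4 1;0 0 0 0 0 0 1;0 0 0 0 0 0 1;0 0 0 0 0 0 1'|grep -E "pos|^force"
python3 - <<'E'
from h import *
look('wrist','w8')
E
python3 drive.py '0 0 0 -5 32 0 1;0 0 0 -5 28 0 1;0 0 0 0 0 0 1;0 0 0 0 0 0 1;0 0 0 0 0 0 1'|grep -E "pos|^force"
python3 - <<'E'
from h import *
look('wrist','w9')
a=np.hstack([load('w8')[1],load('w9')[1][:,100:500]]);a=a[60:380];cv2.imwrite('pics/c2.png',cv2.resize(a,(800,267),interpolation=cv2.INTER_AREA)) 
b=np.vstack([load('w8')[1][130:400,180:500],load('w9')[1][130:400,180:500]]);cv2.imwrite('pics/c3.png',np.hstack([load('w8')[1][120:420,150:550],load('w9')[1][120:420,150:550]]))
E
```

```text
tool_pos: [479.7, -249.8, 190.4]
force: [0.6, -1.5, 0.6]
tool_pos: [508.1, -195.9, 189.8]
force: [0.1, -0.4, -0.9]
```

View pics/c3.png

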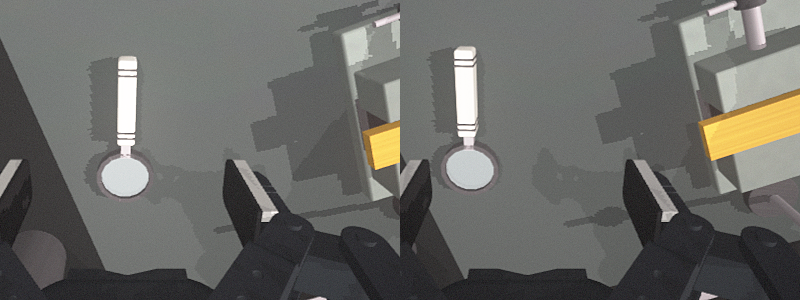

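Run:
```python
from h import *
D={}
for n,(hx,lx) in dict(w8=((277,215),(275,297)),w9=((216,215),(221,289))).items():
    i,f=load(n);hsv=cv2.cvtColor(f,cv2.COLOR_BGR2HSV)
    m=cv2.inRange(hsv,(0,0,225),(180,60,255))
    c=[k for k in cv2.findContours(cv2.morphologyEx(m,cv2.MORPH_CLOSE,np.ones((7,7))),cv2.RETR_EXTERNAL,cv2.CHAIN_APPROX_NONE)[0] if cv2.pointPolygonTest(k,hx,False)>=0]
    print(n,f[hx[1],hx[0]],f[lx[1],lx[0]],[(cv2.minAreaRect(k)) for k in c])
    g=f[lx[1],lx[0]].astype(int); m2=(np.abs(f.astype(int)-g).max(2)<25).astype(np.uint8)
    c2=[k for k in cv2.findContours(m2,cv2.RETR_EXTERNAL,cv2.CHAIN_APPROX_NONE)[0] if cv2.pointPolygonTest(k,lx,False)>=0]
    e=cv2.fitEllipse(c2[0]);print("lens",e,plane(i,e[0],12).round(1),plane(i,e[0],6).round(1))
    b=cv2.boxPoints(cv2.minAreaRect(c[0]));D[n]=(i,e[0],b)
    q=np.array([plane(i,p,24) for p in b]);print(b.round(1).tolist(),q.round(1).tolist(),q.mean(0).round(1))
print(tri((D['w8'][0],D['w8'][1]),(D['w9'][0],D['w9'][1])))
print(tri((D['w8'][0],D['w8'][2].mean(0)),(D['w9'][0],D['w9'][2].mean(0))))
```

```text
w8 [254 254 255] [219 216 212] [((283.4239196777344, 235.9477996826172), (43.69172286987305, 117.20828247070312), 7.907162666320801)]
lens ((274.5683288574219, 296.0461730957031), (38.508968353271484, 44.846153259277344), 89.57112884521484) [ 595.6 -290.2   12. ] [ 599.2 -291.5    6. ]
[[253.6999969482422, 291.0], [269.79998779296875, 174.89999389648438], [313.1000061035156, 180.89999389648438], [297.0, 297.0]] [[575.6, -306.6, 24.0], [463.5, -250.7, 24.0], [481.7, -214.1, 24.0], [596.8, -265.6, 24.0]] [ 529.4 -259.2   24. ]
w9 [251 252 253] [209 207 203] [((216.2628936767578, 219.2835235595703), (101.84938049316406, 20.47885513305664), 87.39744567871094)]
lens ((219.43109130859375, 288.5112609863281), (38.96788787841797, 45.583961486816406), 103.86046600341797) [ 595.8 -290.    12. ] [ 599.  -292.2    6. ]
[[203.6999969482422, 168.89999389648438], [224.1999969482422, 167.89999389648438], [228.8000030517578, 269.70001220703125], [208.3000030517578, 270.6000061035156]] [[467.2, -253.0, 24.0], [472.3, -234.7, 24.0], [572.1, -268.3, 24.0], [566.5, -288.6, 24.0]] [ 519.5 -261.1   24. ]
(array([ 596.78983897, -290.67994614,   10.0621411 ]), [0.0, 0.0])
(array([ 510.28725936, -252.48035723,   56.22517282]), [2.8, 2.8])
```

Run:
```python
from h import *
a,f=load('w8');b,g=load('w9')
for i,im,rows in((a,f,(190,205,220,235,250)),(b,g,(180,200,215,230,245))):
    for r in rows:
        k=np.where(im[r,190:300].min(1)>225)[0]+190
        print(r,k.min(),k.max(),plane(i,((k.min()+k.max())/2,r),24).round(1))
for p,q in(((277.5,183),(215,173)),((276,257),(217,255))): print(tri((a,p),(b,q)),plane(a,p,24).round(1),plane(b,q,24).round(1))
```

```text
Traceback (most recent call last):
ValueError: zero-size array to reduction operation minimum which has no identity
```

Run:
```python
from h import *
a,f=load('w8');b,g=load('w9')
for i,im,rows in((a,f,(195,205,220,235,245)),(b,g,(195,205,215,225,235))):
    for r in rows:
        k=np.where(im[r,190:300].min(1)>190)[0]+190
        if len(k): print(r,k.min(),k.max(),plane(i,((k.min()+k.max())/2,r),24).round(1), im[r,k.min():k.max()+1].min(1).tolist())
for p,q in(((277.5,183),(215,173)),((276,257),(217,255))): print(tri((a,p),(b,q)),plane(a,p,24).round(1),plane(b,q,24).round(1))
```

```text
195 271 285 [ 484.3 -249.6   24. ] [203, 200, 211, 207, 200, 198, 194, 196, 192, 230, 248, 248, 221, 190, 198]
205 268 286 [ 493.5 -253.6   24. ] [220, 253, 254, 254, 253, 254, 254, 254, 254, 254, 253, 253, 253, 253, 253, 254, 255, 255, 202]
220 268 285 [ 507.8 -258.9   24. ] [231, 254, 254, 254, 253, 254, 254, 254, 254, 254, 254, 254, 253, 253, 254, 254, 255, 248]
235 268 285 [ 522.8 -263.9   24. ] [238, 253, 253, 253, 254, 254, 254, 254, 254, 254, 254, 254, 253, 253, 253, 255, 255, 226]
245 268 284 [ 532.9 -267.7   24. ] [245, 253, 254, 253, 254, 254, 254, 254, 254, 254, 253, 253, 253, 253, 254, 255, 255]
195 205 225 [ 493.8 -252.4   24. ] [212, 250, 250, 250, 250, 251, 251, 252, 252, 251, 251, 252, 251, 251, 250, 250, 252, 248, 221, 205, 217]
205 206 225 [ 503.2 -255.6   24. ] [243, 250, 251, 251, 251, 251, 251, 252, 251, 251, 251, 251, 250, 251, 251, 251, 252, 233, 208, 214]
215 206 226 [ 512.8 -258.9   24. ] [210, 251, 252, 250, 250, 251, 252, 252, 252, 251, 251, 251, 251, 251, 251, 251, 254, 244, 216, 218, 196]
225 206 226 [ 522.4 -262.7   24. ] [192, 243, 250, 251, 251, 251, 252, 252, 252, 251, 251, 251, 251, 251, 251, 250, 252, 247, 225, 210, 216]
235 207 226 [ 532.4 -266.1   24. ] [215, 249, 251, 251, 251, 251, 251, 252, 252, 251, 251, 250, 250, 251, 251, 251, 252, 235, 212, 222]
(array([ 475.63118912, -247.17848151,   13.11717217]), [0.0, 0.0]) [ 473.1 -246.4   24. ] [ 474.1 -244.5   24. ]
(array([ 551.89551164, -274.18652554,   17.79838573]), [3.3, 3.3]) [ 545.5 -271.9   24. ] [ 552.8 -273.6   24. ]
```

```bash
python3 -c "
from h import *
print(go([524.3,-264.8,4],np.pi-.343))"
```

```text
[array([-37.1, -59.8, 185.8]), array([-0.   ,  0.   ,  0.022]), ('offset if turn first', array([-38.5, -59. , 185.8]))]
```

```bash
python3 drive.py '0 0 0.022 -19 -30 20 1;0 0 0 -19 -30 25 1;0 0 0 0 0 30 1;0 0 0 0 0 25 1;0 0 0 0 0 10 1'|grep -E "pos|^force"; python3 drive.py '0 0 0 0 0 0 1;0 0 0 0 0 0 1'
python3 - <<'E'
from h import *
i,f=look('wrist','w10')
print(go([524.3,-264.8,4],np.pi-.343))
m=cv2.inRange(f,(225,225,225),(255,255,255))
for r in range(150,300,15):
    k=np.where(m[r,200:360])[0]+200
    if len(k): print(r,k.min(),k.max(),len(k),plane(i,((k.min()+k.max())/2,r),24).round(1))
E
```

```text
tool_pos: [522.1, -264.2, 77.5]
force: [0.2, 1.3, -0.4]
time_s: 15.9
tool_pos: [523.8, -264.1, 81.5]
ee_rot: [0.536, 3.095, -0.0]
force: [-0.6, 0.4, 1.0]
opening: 1.0
grip_force: 0.0
[array([-0.1, -0.5, 78.2]), array([-0.   ,  0.002,  0.   ]), ('offset if turn first', array([-0.2, -0.5, 78.2]))]
150 262 288 27 [ 472.8 -246.4   24. ]
165 262 288 27 [ 481.2 -249.4   24. ]
180 262 288 27 [ 489.8 -252.5   24. ]
195 262 288 27 [ 498.7 -255.7   24. ]
210 263 288 26 [ 507.9 -258.7   24. ]
225 263 288 26 [ 517.3 -262.    24. ]
240 263 288 26 [ 527.  -265.5   24. ]
255 263 288 26 [ 537.1 -269.1   24. ]
285 270 281 5 [ 558.1 -276.6   24. ]
```

View pics/w10.png

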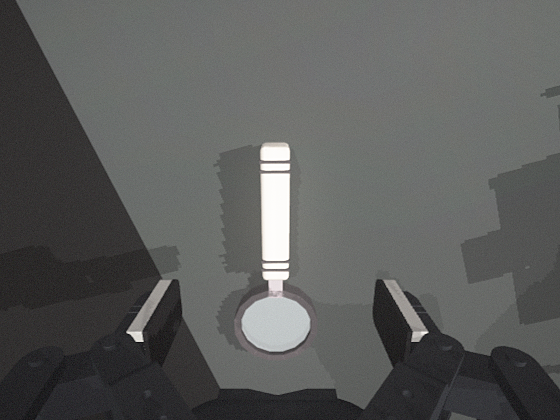

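```bash
python3 drive.py '0 0 0 0 0 25 1;0 0 0 0 0 25 1;0 0 0 0 0 18 1;0 0 0 0 0 7 1;0 0 0 0 0 0 1'|grep -E "pos|^force"; python3 drive.py '0 0 0 0 0 0 1;0 0 0 0 0 0 1;0 0 0 0 0 2 1;0 0 0 0 0 0 1;0 0 0 0 0 0 1'|grep -E "pos|^force"
```

```text
tool_pos: [523.8, -263.7, 5.8]
force: [-0.1, -0.0, -0.3]
tool_pos: [524.0, -264.0, 4.2]
force: [-0.1, -0.5, 0.7]
```

```bash
python3 drive.py '0 0 0 0 0 0 0.6;0 0 0 0 0 0 0.3;0 0 0 0 0 0 0;0 0 0 0 0 0 0;0 0 0 0 0 0 0' 60|grep -E "pos|^force"; python3 drive.py '0 0 0 0 0 0 0;0 0 0 0 0 0 0;0 0 0 0 0 0 0;0 0 0 0 0 0 0'; python3 drive.py '0 0 0 0 0 -10 0;0 0 0 0 0 -25 0;0 0 0 0 0 -35 0;0 0 0 0 0 -35 0;0 0 0 0 0 -35 0';python3 - <<'E'
from h import *
t,f=look('top','t2');s,g=look('scene','s3')
print(arm.get_state()['tool_pos'])
# gauge crop for collar
A=cv2.resize(g[205:290,285:355],None,fx=5,fy=5,interpolation=cv2.INTER_NEAREST);B=cv2.resize(f[130:170,250:305],None,fx=6,fy=6,interpolation=cv2.INTER_NEAREST)
H=max(A.shape[0],B.shape[0]);P=lambda x:cv2.copyMakeBorder(x,0,H-x.shape[0],0,0,cv2.BORDER_CONSTANT)
cv2.imwrite('pics/c4.png',np.hstack([P(A),P(B)]))
E
```

```text
tool_pos: [523.8, -263.8, 3.8]
force: [-0.5, -0.2, 0.6]
time_s: 17.53
tool_pos: [523.9, -263.9, 3.9]
ee_rot: [0.536, 3.095, -0.0]
force: [-0.8, -0.2, 6.1]
opening: 0.197
grip_force: 59.5
time_s: 17.95
tool_pos: [523.3, -263.4, 145.8]
ee_rot: [-0.536, -3.095, -0.0]
force: [1.0, -1.0, -0.9]
opening: 0.194
grip_force: 58.7
[ 525.72560239 -265.04846345  149.46241406]
```

View pics/c4.png

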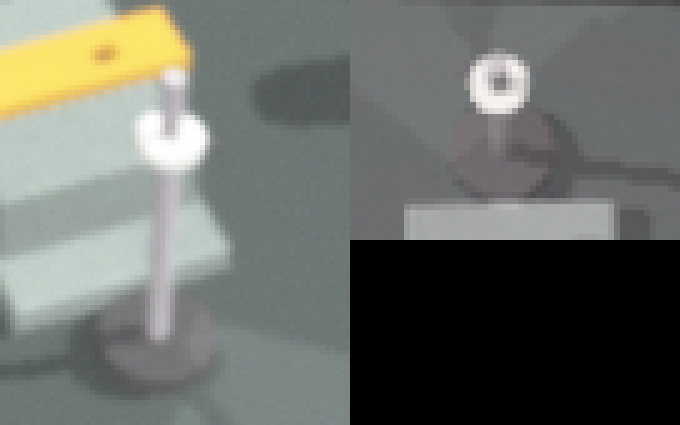

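Run:
```python
from h import *
t,f=load('top0');s,g=load('scene0')
print("post top",tri((t,(274.6,143)),(s,(319.1,219.5))))
print("foot",tri((t,(275,154.8)),(s,(316,273))),plane(t,(275,154.8),3),plane(s,(316,273),3))
def blob(im,x0,y0,x1,y1):
    m=np.zeros(im.shape[:2],np.uint8);m[y0:y1,x0:x1]=(im[y0:y1,x0:x1].min(2)>190)
    m=cv2.morphologyEx(m,cv2.MORPH_CLOSE,np.ones((3,3)));n,l,st,c=cv2.connectedComponentsWithStats(m);return [(st[k].tolist(),c[k].round(2).tolist()) for k in range(1,n)]
S=blob(g,305,210,335,250);T=blob(f,262,135,290,152);print(S,T)
c=tri((t,(274.6,143.4)),(s,(319.2,232.8)));print("collar",c)
X=tri((t,(275,154.8)),(s,(316,273)))[0]
for z in(0,105,115,120,125,130,135,140,175): print(z,pix(s,[X[0],X[1],z]).round(1),pix(t,[X[0],X[1],z]).round(1))
X,_=tri((t,(274.6,143)),(s,(319.1,219.5)))
print(go([X[0]-25,X[1]+75,300],np.pi))
```

```text
Traceback (most recent call last):
  File "h.py", line 17, in load
    def load(name): return np.load(f"pics/{name}.npy",allow_pickle=True).item(),cv2.imread(f"pics/{name}.png")
                           ~~~~~~~^^^^^^^^^^^^^^^^^^^^^^^^^^^^^^^^^^^^^^
FileNotFoundError: [Errno 2] No such file or directory: 'pics/top0.npy'
```

```bash
cat > m2.py <<'E'
from h import *
t,f=load('t2');s,g=load('s3')
print("post top",tri((t,(274.6,143)),(s,(319.1,219.5))))
print("foot",tri((t,(275,154.8)),(s,(316,273))),plane(t,(275,154.8),3),plane(s,(316,273),3))
def blob(im,x0,y0,x1,y1):
    m=np.zeros(im.shape[:2],np.uint8);m[y0:y1,x0:x1]=(im[y0:y1,x0:x1].min(2)>190)
    m=cv2.morphologyEx(m,cv2.MORPH_CLOSE,np.ones((3,3)));n,l,st,c=cv2.connectedComponentsWithStats(m);return [(st[k].tolist(),c[k].round(2).tolist()) for k in range(1,n)]
S=blob(g,305,210,335,250);T=blob(f,262,135,290,152);print(S,T)
c=tri((t,(274.6,143.4)),(s,(319.2,232.8)));print("collar",c)
X=tri((t,(275,154.8)),(s,(316,273)))[0]
for z in(0,105,115,120,125,130,135,140,175): print(z,pix(s,[X[0],X[1],z]).round(1),pix(t,[X[0],X[1],z]).round(1))
X,_=tri((t,(274.6,143)),(s,(319.1,219.5)))
print(go([X[0]-25,X[1]+75,300],np.pi))
E
python3 m2.py
```

```text
post top (array([730.29845286,  19.8824042 , 172.12904615]), [1.5, 1.5])
foot (array([736.33051806,  19.95379302,   7.18844262]), [0.2, 0.2]) [737.27267592  19.85392549   3.        ] [733.22993192  21.56270186   3.        ]
[([318, 219, 4, 4, 15], [319.6, 220.4]), ([305, 222, 22, 18, 257], [314.81, 231.23]), ([319, 246, 5, 4, 13], [320.54, 248.0])] [([270, 140, 9, 9, 72], [274.06, 143.85])]
collar (array([737.5668068 ,  19.78701703, 140.07491518]), [0.7, 0.7])
0 [315.8 275. ] [275.  155.3]
105 [317.9 243.8] [274.5 146.9]
115 [318.2 240.6] [274.4 146. ]
120 [318.3 239. ] [274.4 145.6]
125 [318.4 237.4] [274.4 145.1]
130 [318.5 235.7] [274.4 144.7]
135 [318.6 234.1] [274.3 144.2]
140 [318.7 232.4] [274.3 143.7]
175 [319.6 220.5] [274.1 140.4]
[array([ -49.3,  399. , -151. ]), array([-0.003,  0.007, -0.343]), ('offset if turn first', array([-179.6,  359.9, -150.5]))]
```

```bash
python3 drive.py '0 0 -0.09 0 10 -35 0;0 0 -0.09 0 10 -35 0;0 0 -0.09 0 10 -35 0;0 0 -0.073 0 10 -35 0;0 0 0 -30 25 -12 0'|grep -E "pos|^force"; python3 drive.py '0 0 0 -30 28 0 0;0 0 0 -30 28 0 0;0 0 0 -30 28 0 0;0 0 0 -30 28 0 0;0 0 0 0 0 0 0'; python3 -c "
from h import *
print(go([712,-55,300],np.pi))"
```

```text
tool_pos: [560.2, -201.3, 301.4]
force: [0.7, -1.7, -0.5]
time_s: 18.88
tool_pos: [685.4, -82.8, 293.3]
ee_rot: [0.007, -3.14, -0.003]
force: [-1.2, 0.4, -2.7]
opening: 0.197
grip_force: 59.0
[array([-26.7,  27.7,  -6.7]), array([ 0.002, -0.002,  0.005]), ('offset if turn first', array([-26.6,  27.8,  -6.7]))]
```

```bash
python3 drive.py '0 0 0.005 -26 27 -7 0;0 0 0 0 0 0 0;0 0 0 0 0 0 0;0 0 0 0 0 0 0'|grep pos; python3 -c "
from h import *
look('wrist','g1')"; python3 drive.py '0 0 0 0 38 0 0;0 0 0 0 38 0 0;0 0 0 0 38 0 0;0 0 0 0 38 0 0;0 0 0 0 0 0 0'|grep pos; python3 drive.py '0 0 0 0 0 0 0;0 0 0 0 0 0 0'|grep pos
python3 - <<'E'
from h import *
look('wrist','g2')
for n in('g1','g2'):
    i,f=load(n);print(n,'pred',pix(i,[737,20,140]).round(),pix(i,[737,20,175]).round(),pix(i,[737,20,0]).round())
    m=(f.min(2)>200).astype(np.uint8);k,l,st,c=cv2.connectedComponentsWithStats(m)
    for j in range(1,k):
        if st[j][4]>60: print(st[j].tolist(),c[j].round(1))
E
```

```text
tool_pos: [707.9, -60.9, 302.4]
tool_pos: [707.6, 96.4, 303.3]
tool_pos: [708.4, 90.3, 303.1]
g1 pred [361. 221.] [370. 235.] [336. 185.]
[338, 0, 7, 19, 114] [341.4   8.9]
[256, 174, 45, 22, 920] [277.8 184.9]
[256, 201, 44, 10, 427] [277.6 205.4]
[349, 208, 26, 19, 238] [364.4 214.6]
[256, 216, 68, 124, 4803] [278.6 273.2]
[348, 223, 15, 12, 89] [354.7 228.9]
[133, 265, 111, 25, 1771] [186.1 277.1]
[260, 345, 37, 6, 209] [277.8 347.4]
[260, 356, 37, 10, 339] [277.8 360.3]
[249, 382, 56, 13, 459] [276.7 387.3]
g2 pred [204. 220.] [195. 234.] [225. 185.]
[194, 0, 9, 19, 138] [198.2   9. ]
[258, 175, 43, 21, 819] [278.9 185.2]
[258, 201, 42, 10, 410] [278.4 205.4]
[190, 208, 29, 26, 426] [205.1 218.6]
[258, 216, 42, 66, 2282] [279.5 243.8]
[191, 230, 10, 9, 73] [195.7 234. ]
[32, 257, 208, 33, 3480] [139.4 273.2]
[260, 324, 37, 16, 521] [277.7 332.1]
[260, 345, 37, 6, 207] [277.8 347.4]
[260, 356, 37, 10, 334] [278.  360.3]
[249, 382, 56, 13, 448] [276.7 387.4]
```

Run:
```python
from h import *
for n,x0 in(('g1',340),('g2',182)):
    i,f=load(n);print(n)
    for r in range(202,246): print(r,''.join(' .:-=+*#%@'[min(9,int(v)*10//256)] for v in f[r,x0:x0+46].min(1)))
```

```text
g1
202 ----=========+=------------=-=----------------
203 ------=======+==------------------------------
204 ------========+=------------=-----------------
205 --==--=-=======+=========---------------------
206 -------=-=======+++++++*+==-------------------
207 --------======++++*******#*==-----------------
208 --------====++++*#%%@@@@@@@#*+=---------------
209 -=--=----=+++++#@@@@@@@@@@@@@#*---------------
210 ---------=+++*%@@@@@@@@@@@@@@@@*-----=--------
211 --------=++*%@@@@@@@@@@@@@@@@@@@*-------------
212 ----=--==++%@@@@@@@@@@@@@@@@@@@@@=------------
213 -------==+#@@@@@@@@@@@@@@@@@@@@@@%------------
214 ------=+=*@@@@@@@@@@@@@@@@@@@@@@@@*-----------
215 =-----=++%@@@@@@%@@@@@@@@@@@@@@@@@@+----------
216 ------=+*########%@@@%%@@@@@@@@@@@@*----------
217 ------=+##########*=---=#@@@@@@@@@@*----------
218 -----==*#########*=-=====*@@@@@@@@@#----------
219 -----==*########*=-=======%@@@@@@@@#----------
220 -----==*########*--=======*%@@@@@@@#---------=
221 =-=--==#%#######+--========*@@@@@@@#--------=-
222 ------=#########+--=========*@@@@@@#---=------
223 =-----=*########*=-===
[... 2693 characters left out ...]
#%%%%%%%%#*+#@@@@@@@%#=--=-=====-====
233 =-====--*#%%%%%%%%%*+%@@@@%*+----=============
234 ==-====-*%%%%%%%%%%#+=+**=----=-========-=====
235 ===-===-+#%%%%%%%%%*=------===================
236 ===-==--=#%%%%%%%%%*--=-======================
237 ===-===--+#%%%%%%%*=--=============-==========
238 ===-====--+##%%%%#=--==-======-====-====-=====
239 -====-===--=+*#*+=-=-=========================
240 =========-=-------================-===========
241 =====-=====-==============-=======-===========
242 ----------------------------------:-------:--:
243 :::::::::::.::::::::::::.:::::::::::::::::::::
244 ::::::::::::::::::::::::::::::::::::::::::::::
245 ::::::::::::::::::::::::::::::::::::::::::::::
```

```bash
python3 - <<'E'
from h import *
a,_=load('g1');b,_=load('g2')
print("collar top",tri((a,(361,220.9)),(b,(204,220.8))))
print("post top",tri((a,(370.2,234.3)),(b,(195.7,234.4))))
# known-height check with hole height etc: use post top 175 as reference
print(28/28.9*337)
E
grep -n . /dev/null
python3 - <<'E'
from h import *
print(go([607-.052*32-77,41.2,200],np.pi+.0))
E
```

```text
collar top (array([737.30775053,  20.24565121, 140.04465118]), [0.1, 0.1])
post top (array([737.16980291,  20.11282686, 174.37859581]), [0.2, 0.2])
326.5051903114187
[array([179.9, -49.6, 103. ]), array([-0.   ,  0.   , -0.006]), ('offset if turn first', array([180.2, -48.5, 103. ]))]
```

```bash
python3 drive.py '0 0 -0.006 36 -10 0 0;0 0 0 36 -10 0 0;0 0 0 36 -10 10 0;0 0 0 36 -10 20 0;0 0 0 36 -9 20 0'|grep pos; python3 drive.py '0 0 0 0 0 30 0;0 0 0 0 0 30 0;0 0 0 0 0 20 0;0 0 0 0 0 10 0;0 0 0 0 0 0 0'|grep pos; python3 drive.py '0 0 0 0 0 0 0;0 0 0 0 0 0 0;0 0 0 0 0 0 0'
python3 - <<'E'
from h import *
print(go([605.5-77.7,41.3+.7,134.3],np.pi))
E
```

```text
tool_pos: [538.7, 43.4, 255.6]
tool_pos: [538.9, 43.8, 163.8]
time_s: 20.98
tool_pos: [540.9, 44.8, 166.7]
ee_rot: [0.001, 3.14, -0.0]
force: [0.5, -0.3, -1.1]
opening: 0.203
grip_force: 59.2
[array([13.2, -2.8, 32.4]), array([-0.   ,  0.002, -0.   ]), ('offset if turn first', array([13.1, -2.8, 32.4]))]
```

```bash
python3 drive.py '0 0 0 13 -2.8 10 0;0 0 0 0 0 12 0;0 0 0 0 0 8 0;0 0 0 0 0 2.4 0;0 0 0 0 0 0 0'|grep pos; python3 drive.py '0 0 0 0 0 0 0;0 0 0 0 0 0 0;0 0 0 0 0 0 0'
python3 - <<'E'
from h import *
print(go([605.5-77.7,41.3+.7,134.3],np.pi))
t,f=look('top','t3');s,g=look('scene','s4');t0,f0=load('t2');s0,g0=load('s3')
L=np.array([605.5,41.3,136.4])
for n,i,a,b in(('top',t,f,f0),('scene',s,g,g0)):
    p=pix(i,L);print(n,'pred lens',p.round(1),'hole',pix(i,[605.5,41.3,64]).round(1)); x,y=p.round().astype(int)
    for r in range(y-16,y+17): print(r,x-24,''.join(' .:-=+*#%@'[min(9,int(v)*10//256)] for v in a[r,x-24:x+25].min(1)),' ',''.join(' .:-=+*#%@'[min(9,int(v)*10//256)] for v in cv2.absdiff(a,b)[r,x-24:x+25].max(1)*2.))
E
```

```text
tool_pos: [527.5, 42.4, 133.2]
time_s: 21.65
tool_pos: [527.8, 42.4, 133.7]
ee_rot: [-0.0, 3.141, -0.0]
force: [-0.6, -0.1, -0.8]
opening: 0.196
grip_force: 59.2
[array([-0. , -0.4, -0.6]), array([-0.   ,  0.001,  0.   ]), ('offset if turn first', array([-0. , -0.4, -0.6]))]
top pred lens [265.5 189.4] hole [266.4 192.9]
173 242 -----------------------------:--::--------------=   .......:.:::..:::+##*********#**#%**************:
174 242 --------------------------------::------------:::   ............:....=*#************#%*************#%
175 242 --------------------------------::-------------::   .................=**************#%*+***********#%
176 242 --------------------------------::-------------::   .................=**************##**+**********%%
177 242 --------------------------------::-------------::   .................=+*************##*+***********#%
178 242 --------------------------------::-------------::   :::...::.........=+*************##*++********+*#%
179 242 --------------------------------::-------------::   ::::::::::.::....-+******+*+++**##**++++++++++*#%
180 242
[... 5831 characters left out ...]
       ..:--==-:::... .                 
204 282 %#*++****########******+===-==========-==--------    . .            ..:::::::...          .      ....
205 282 %##**###########********+============------------                   ..::::::...           ...........
206 282 ################********++============-----------                   .::::::::..  .....:..............
207 282 ################*********++==--------------------                  ..:::::::::...::::::::............
208 282 ################*********+==---------------------                  ..::::::::::::::::::::............
209 282 #################*****+++==----------------------                   .:::::::::::::.:.:.:::...........
```

Run:
```python
from h import *
s,g=load('s4');g0=cv2.imread('pics/scene0.png');gh=load('s3')[1]
def dump(a,p):
    x,y=np.round(p).astype(int)
    for r in range(y-11,y+12): print(r,x-20,''.join(' .:-=+*#%@'[min(9,int(v)*10//256)] for v in a[r,x-20:x+21].min(1)))
p=pix(s,[596.8,-290.7,6]);print(p);dump(g0,p)
for n,a,P in(('rest',g0,[596.8,-290.7,6]),('now',g,[605.5,41.3,136.4])):
    p=pix(s,P)
    for th in(150,165,180):
        m=(a.min(2)>th).astype(np.uint8);m=cv2.morphologyEx(m,cv2.MORPH_OPEN,cv2.getStructuringElement(cv2.MORPH_ELLIPSE,(9,9)))
        for c in cv2.findContours(m,cv2.RETR_EXTERNAL,cv2.CHAIN_APPROX_NONE)[0]:
            if cv2.pointPolygonTest(c,tuple(map(float,p)),False)>=0: e=cv2.fitEllipse(c);print(n,th,'pred',p.round(1),'obs',np.round(e[0],1),np.round(e[1],1),round(e[2]))
d=cv2.absdiff(g,g0)[205:290,300:345].max(2)
# collar unmoved: compare brightness rows in the collar area
print('collar diff',cv2.absdiff(g,g0)[225:245,308:332].max(2).mean(), 'sander',cv2.absdiff(g,g0)[170:205,360:400].max(2).mean())
```

```text
[170.55098261 261.73370028]
251 151 ===================*###*+================
252 151 =================++*###*++===============
253 151 ==============+++**##%%##*+==============
254 151 =============+**####%%%%##**+============
255 151 ============+*######%#%%####*++==========
256 151 ==========+**################*+==========
257 151 =====-====+*##################*+=========
258 151 ====--===+*###################*+=========
259 151 ====--==+*####################*+=========
260 151 ===---==+*####################*+=-=======
261 151 ==----=+*####################*+==-=======
262 151 =-----=+*####################*+=---======
263 151 =-----=+*###################*+==--=======
264 151 =-----=++*#################*+==----======
265 151 =------=+*################*++=----=======
266 151 -------==+*#############**+==-----=======
267 151 =-------==+***########**++==-----========
268 151 ==--------==++*******+++==-------========
269 151 ==----------===+++++====--------=========
270 151 ==---------------===-----------==========
271 151 ===---------------------------===========
272 151 ====-------------------------============
273 151 ======---------------------==============
rest 150 pred [170.6 261.7] obs [170.  260.3] [15.  22.1] 75
rest 165 pred [170.6 261.7] obs [170.  260.4] [14.4 20.9] 73
rest 180 pred [170.6 261.7] obs [170.  260.2] [13.2 20.1] 74
now 150 pred [306.5 192.6] obs [306.7 190.9] [12.7 21.4] 93
now 165 pred [306.5 192.6] obs [306.5 190.9] [12.8 19.3] 94
now 180 pred [306.5 192.6] obs [307.  191.2] [11.8 18.4] 93
collar diff 7.154166666666667 sander 7.804285714285714
```

```bash
python3 drive.py '0 0 0 0 -0.3 -0.5 0;0 0 0 0 0 0 0;0 0 0 0 0 0 0;0 0 0 0 0 0 0;0 0 0 0 0 0 0'
python3 - <<'E'
from h import *
for n in('scene0','s3','s4'):
    a=cv2.imread(f'pics/{n}.png');print(n,[(cv2.boundingRect(c),cv2.contourArea(c)) for c in blobs(a[160:215,355:405],(12,60,100),(32,255,255),30)])
st=arm.get_state();print(st['tool_pos'],abs(st['qvel']).max())
E
```

```text
time_s: 22.17
tool_pos: [527.4, 42.1, 133.8]
ee_rot: [0.0, -3.142, -0.0]
force: [1.6, -0.1, -0.4]
opening: 0.195
grip_force: 59.2
scene0 [((14, 15, 23, 24), 337.0)]
s3 [((16, 15, 21, 25), 320.0)]
s4 [((16, 15, 21, 25), 323.5)]
[527.35035969  42.08516243 133.78519517] 0.0019205564697932205
```

```bash
python3 drive.py '0 0 0 0 0 -0.4 0;0 0 0 0 0 0 0;0 0 0 0 0 0 0;0 0 0 0 0 0 0;0 0 0 0 0 0 0'|grep pos; python3 -c "
from cell import arm
print(arm.finish_job())"
```

```text
tool_pos: [527.4, 42.1, 134.2]
the job is handed in; nothing more can be done
None
```

The job is handed in with no verdict returned: the sander was stroked along the bar from plain to drilled end at about 4–5 N and stood back on its pad, and the loupe is held level over the hole at collar height (about 136 mm), all in about 23 s; I viewed 12 pictures, over your limit of 10.

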